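# Level the assembly fixture, align the quarter-turn fastener and hold the access panel shut

## Robot

A 7-joint arm with a two-finger parallel gripper is mounted at the origin on the work surface. World frame = base frame: x ahead of the robot, y to its left, z up, the work surface at z = 0. Lengths are in mm, angles in rad, forces in N, time in s.
With the tool pointing down it reaches from about 350 to 900 mm from the base axis. Payload 19.9 kg.
Tool frame: the origin (TCP) lies where the fingers leave the gripper's body, on its centre line; the fingertips stand 97 mm ahead of it and the grasp point (between the pads) lies 78 mm ahead of it (manip.grip_depth is the distance from the TCP to the grasp point, in mm); z points along the fingers, y is the line along which they close (so a half turn about z gives the same grasp; the last joint's range is limited). The gripper opens to 94 mm and grips with 3 to 60 N. Pads are 16 mm wide; open, the fingers measure 119 mm over their backs; the gripper's body (75 mm by 177 mm) begins 78 mm behind the grasp point.
Start: joints at [1.143, 0.417, -0.01, 1.614, 0.005, 1.111, -0.053], TCP at [235.765, -578.812, 302.625] pointing down, gripper open.
Joint ranges: [-2.81, 2.81], [-0.39, 2.02], [-1.27, 1.25], [0.06, 2.57], [-1.19, 4.33], [0.19, 2], [-2.82, 2.82]. Speed limits (rad/s): [1.89, 1.89, 2.39, 2.39, 3.01, 3.01, 3.01].

## Interface

Orientations are given as a rotation vector (axis times angle).
In Python, from plant import manip gives the robot as it stands. The module is installed in compiled form; this text tells all that it offers.
- The arm moves only by the tool play_rows, never from a script. Its argument "plan" is a list of rows, each an object with "fingers": the opening, from 0 (shut) to 1 (fully open); "linear": the shift along the world's x, y, z in cm, a list of three; "yaw": the turn about the world's z in rad. A call has 1 to 5 rows; each row shifts and turns the commanded pose from where the row before left it; what a row does not reach is not made up. A row lasts 1/12 s, in which the tool goes at most 41.7 mm and 7.16 degrees, less where a joint would pass 70% of its speed; a pose out of reach is approached as far as the arm can. A call with a gripper value outside its range is refused whole. The fingers move at their own pace and stop on an object; "grip_force" is the grip in N (left out, the last holds). Time passes only in rows, so rows that do not move let the fingers close. It gives the time, the measured TCP pose, the force, the opening and the grip force at its end, in the units of the state.
- manip.sense(): the state, without advancing time (a new reading comes with each control period).
- manip.snapshot(name): name is "scene" or "top" or "wrist"; returns the picture (480x640x3 uint8, red, green, blue); there is no depth.
- manip.calibration(name): a dict with "fx", "fy", "cx", "cy" (pixels), "distortion" ([k1, k2, p1, p2, k3] as OpenCV has them; the pictures are not rectified), "cam_to_world" (4x4, takes a point from camera to world coordinates). Camera axes: x right, y down, z forward; pixel columns grow to the right and rows downward; lengths in mm; the calibration is good to about 2 mm. A picture is of the moment at which its call begins: read the wrist's pose just before it. calibration takes no time and is no camera call; for the wrist camera it gives the pose at the moment of the call.
- manip.finish_job(): hands the job in; it is judged then, once.
The state is a dict: "time": time; "joint_pos": joint angles; "joint_vel": joint speeds; "tau": joint torques, N m; "position": TCP position; "tcp_rot": TCP orientation; "force": force on the tool from outside, world axes, zero at the start; "wrist_torque": the same for the moment, N m; "finger_gap": finger opening in mm; "grip_force": force on a finger pad.
Only numpy, scipy, OpenCV 4.12 (cv2) and the standard library are available. Lean on these libraries where they do the work, as an engineer would, in place of code of your own. Each camera call takes 0.05 s, during which the arm holds its last target. There are 200 camera calls.

## Task

Turn the red knob beside the tilting fixture until its platform, with the black unit on it, sits level; then turn the yellow quarter-turn fastener on the unit's aluminium access panel until the slot line along its top lines up with the two black marks on the panel. Only then press the springy panel fully down against its frame and finish while still holding it pressed there, so that its corner screws could be driven, with the platform still level. Leave the loose things lying about where they are.

Things in the scene. Friction and masses are not known exactly. Their poses are not given: they have to be found in the camera images.
- base: Dark steel base plate of the fixture, 300 x 420 x 12 mm, fixed to the bench, place and yaw vary. Origin at the centre of its underside; x away from the robot, y left, z up. It carries a rocking platform, 270 x 232 x 10 mm, hinged along the base's y axis 55 mm above the origin; clamped on it a black unit 210 x 190 x 70 mm with the access panel on top. The foot knob is at x -75, y +165 mm.
- platform_mid (a point): Centre of the platform's upper face (hidden under the unit), 5 mm above the hinge axis; its z axis is square to the platform and vertical when the platform is level.
- platform (a joint): Tilt of the platform about the base's y axis, rad. 0 is level; negative: the robot-side edge is low. It starts between about -0.05 and -0.10 and moves only with the foot knob.
- foot_grip (a point): Point on the foot knob's vertical axis, 12 mm below the top of its red grip bar, 138 mm above the bench. Bar 46 long x 14 thick x 36 mm tall, white line along its top, above a grey index plate 80 x 84 mm whose top is 94 mm above the bench. The point's y axis lies along the bar.
- foot (a joint): Foot knob angle, rad, counterclockwise positive from above, range -0.6 to 1.45, starts at 0.6 to 1.2. At 0 the bar lies along the base's y axis, between the white marks on the index plate, and the platform is level. Platform tilt = -0.085 x this angle: turn clockwise to raise the platform's robot-side edge. Stiff (0.14 N m), stays where it is left.
- fastener_grip (a point): Point on the fastener's axis, 12 mm below the top of its yellow grip bar, 23 mm above the panel's upper face. Bar 40 long x 12 thick x 34 mm tall, black slot line along its top. With the platform level and the panel up it is 166 mm above the bench, at x 0, y -28 mm of the base frame. The point's y axis lies along the bar.
- fastener (a joint): Fastener angle, rad, counterclockwise positive from above, range -1.5 to 0.6, starts at -1.3 to -0.6. At 0 bar and slot line lie along the base's y axis, in line with the two black marks on the panel; only within about 0.15 of that does the tongue below enter the frame's slot, else the panel stops after 2 mm. Light friction (0.05 N m), stays where it is left.
- press_pad (a point): Centre of the top of the blue press pad, a disc 32 mm across, 3 mm thick, on the access panel, at y +40 mm of the panel's centre, 68 mm from the fastener's axis. Panel: aluminium, 150 x 130 x 4 mm (x, y). With the platform level and the panel up the pad's top is 146 mm above the bench. The panel may be pressed here, elsewhere, or on the fastener.
- panel (a joint): How far the panel is pressed towards its frame, m. 0: up on its springs; 0.009: flush against the frame. It slides square to the platform without tipping; the springs need about 3 N to start and 9 N to hold it fully home, and lift it again when let go.
- screwdriver: Loose bystander: screwdriver 160 mm long lying on the bench.
- spanner: Loose bystander: flat steel spanner 160 mm long lying on the bench.
- spool: Loose bystander: aluminium spool 64 mm across, 40 mm tall. Origin at the centre of its underside.
- fan: Loose bystander: square black cooling fan 80 x 80 x 25 mm. Origin at the centre of its underside.
- thread_jar: Loose bystander: small jar 48 mm across, 60 mm tall. Origin at the centre of its underside.
- screw_box: Loose bystander: open cardboard box 80 x 60 x 40 mm. Origin at the centre of its underside.
- cap0: Loose bystander: brass thumb nut 22 mm across, 18 mm tall, standing on the fixture's base plate on its -y side.
- cap1: Loose bystander: steel thumb nut 22 mm across, 18 mm tall, standing on the fixture's base plate on its -y side.

How it is judged (in metres and radians):
On the way, in this order (a step that is already met when the one before it is completed fails the run):
1. the platform sits level (within 0.022 rad) (value of joint platform between -0.022 and 0.022 rad), for 0.2 s.
2. the fastener's slot line is in line with the marks (within 0.17 rad) (value of joint fastener between -0.17 and 0.17 rad), for 0.2 s.
3. the panel is pressed home against its frame (value of joint panel above 0.0075 m), for 0.2 s.
At the end, for the whole second after the job is handed in: The robot is holding the access panel pressed against its frame (pressed at least 7.5 of 9 mm, with more than 3 N), the fastener in line with its marks (within 0.2 rad) and the platform level (within 0.03 rad) (value of joint panel above 0.0075 m and value of joint fastener between -0.2 and 0.2 rad and value of joint platform between -0.03 and 0.03 rad and contact force between any of the fingers, the arm and panel above 3 N); the arm keeps its last pose, push and grip.
It fails at once if a loose bystander is moved more than 40 mm (measured on the fixture or bench) (distance of any of screwdriver, spanner, spool, fan, thread_jar, screw_box, cap0, cap1 from where it was at the start of the episode above 0.04 m).
It also fails if it takes over 58 s, if anything falls off the work surface, if the arm or the gripper's body presses on something with over 40 N, if the wrist force passes 120 N, or if a joint passes its speed limit or range.

## Working session

There is one attempt and no reset: what is moved stays moved. The work goes in short steps, Python scripts to look and compute and a tool call to move; the robot and the scene stay as the last step left them, time stands still between calls to the robot, and variables do not carry over. Pictures are saved under pics/ and viewed, at most 10 in all, crops included, and the job is handed in when it is done.

Besides the shell and the picture viewer there is one more tool, called after ">>>" as name(argument=value, ...) on one line, values as JSON. play_rows: Moves the arm, as the interface text tells. Its arguments: {"type":"object","properties":{"plan":{"type":"array"},"grip_force":{"type":"number"}},"required":["plan"]}

```bash
mkdir -p pics; python3 - <<'E'
from plant import manip
import cv2
for n in("scene","top"):
    cv2.imwrite(f"pics/{n}0.png",manip.snapshot(n)[:,:,::-1])
    c=manip.calibration(n);print(n,c)
print(manip.sense())
E
```

```text
scene {'fx': 440.6840868235159, 'fy': 440.6840868235159, 'cx': 316.9524451823654, 'cy': 237.67521462219295, 'distortion': array([-0.04771058,  0.        ,  0.        ,  0.        ,  0.        ]), 'cam_to_world': array([[ 8.53186647e-01,  3.51712405e-01, -3.85189472e-01,
         9.26114863e+02],
       [ 5.21454139e-01, -5.57323235e-01,  6.46124131e-01,
        -7.48086579e+02],
       [ 1.25748296e-02, -7.52123126e-01, -6.58902631e-01,
         8.62435012e+02],
       [ 0.00000000e+00,  0.00000000e+00,  0.00000000e+00,
         1.00000000e+00]])}
top {'fx': 454.32608924842225, 'fy': 454.32608924842225, 'cx': 329.5971134189897, 'cy': 244.02006335253026, 'distortion': array([-0.10435347,  0.        ,  0.        ,  0.        ,  0.        ]), 'cam_to_world': array([[ 1.77589371e-02, -9.83399508e-01,  1.80582466e-01,
         3.05282887e+02],
       [-9.99829577e-01, -1.65556189e-02,  8.16869503e-03,
        -4.69328349e+01],
       [-5.04343619e-03, -1.80696758e-01, -9.83525925e-01,
         1.22679230e+03],
       [ 0.00000000e+00,  0.00000000e+00,  0.00000000e+00,
         1.00000000e+00]])}
{'time': 0.1, 'joint_pos': array([ 1.14249228,  0.41791916, -0.01031928,  1.61408908,  0.00473715,
        1.11068997, -0.05301745]), 'joint_vel': array([ 0.00137753, -0.00162936,  0.00061761, -0.00147473, -0.00129727,
        0.00086931,  0.00162969]), 'tau': array([ 4.86710214e-04, -8.52583694e+01,  6.39216676e-01, -4.26688921e+01,
       -4.90119040e-02,  1.63667067e-02,  1.54521643e-05]), 'position': array([ 235.68468844, -578.62004689,  302.09514057]), 'tcp_rot': array([-3.08199806e+00, -6.03644320e-01,  4.96668851e-04]), 'force': array([ 0.18279443, -0.25860573, -0.4662261 ]), 'wrist_torque': array([-0.05907209,  0.01730764,  0.04197019]), 'grip_force': 0.0, 'finger_gap': 94.10537727806242}
```

View pics/top0.png

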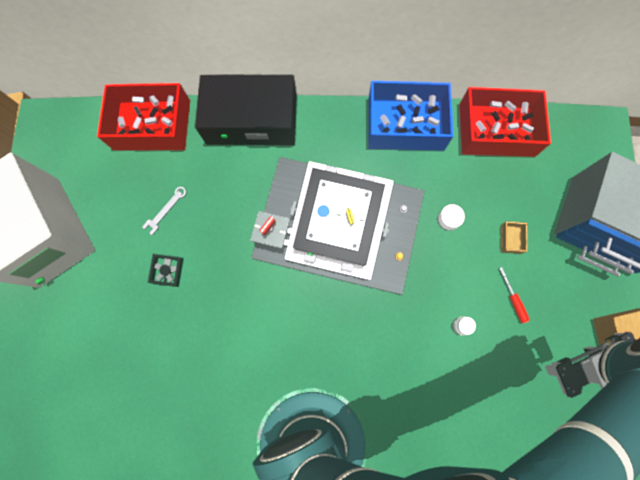

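View pics/scene0.png

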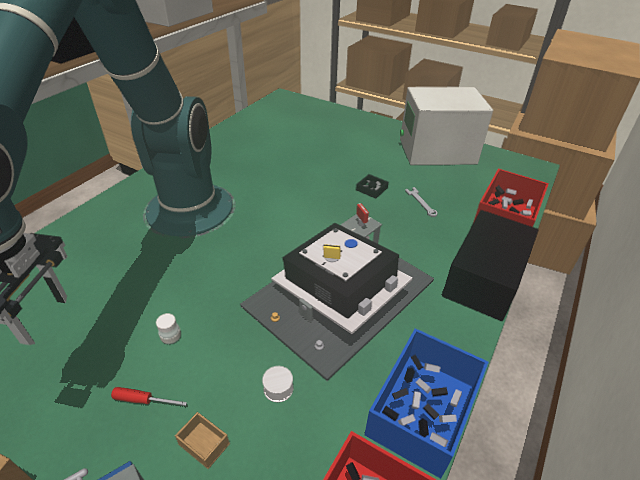

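The top view shows the red knob at (267,225), the yellow bar at (350,217), the blue pad at (323,211), and the base plate corners at about (282,158), (424,188), (405,293) and (253,257). The scene view agrees with this. Next I convert these pixels to positions.

```bash
cat >h.py <<'E'
import cv2,numpy as np
from plant import manip
def ray(c,uv,z):
    K=np.array([[c['fx'],0,c['cx']],[0,c['fy'],c['cy']],[0,0,1]])
    p=cv2.undistortPoints(np.array(uv,float).reshape(-1,1,2),K,c['distortion']).reshape(-1,2)
    T=c['cam_to_world'];d=np.c_[p,np.ones(len(p))]@T[:3,:3].T;o=T[:3,3]
    return o+d*((z-o[2])/d[:,2])[:,None]
def blob(im,col,roi=None,amin=15):
    h=cv2.cvtColor(im,cv2.COLOR_RGB2HSV);H,S,V=h[...,0].astype(int),h[...,1],h[...,2]
    m=(S>130)&(V>60)&{'red':(H<8)|(H>172),'yellow':(H>18)&(H<35),'blue':(H>100)&(H<125)}[col]
    m=m.astype(np.uint8)
    if roi:
        k=np.zeros_like(m);x0,y0,x1,y1=roi;k[y0:y1,x0:x1]=1;m*=k
    cs,_=cv2.findContours(m,cv2.RETR_EXTERNAL,cv2.CHAIN_APPROX_NONE)
    return [(cv2.contourArea(q),cv2.minAreaRect(q)) for q in sorted(cs,key=cv2.contourArea)[::-1] if cv2.contourArea(q)>=amin]
E
python3 - <<'E'
from h import *
im=cv2.imread('pics/top0.png')[:,:,::-1];c=manip.calibration('top')
P=ray(c,[(282,158),(424,188),(405,293),(253,257)],12)[:,:2]
print(P.round(1),P.mean(0).round(1))
for a,b in((0,1),(3,2)):
    d=P[a]-P[b];print('yaw of y',np.arctan2(-d[0],d[1]).round(3),np.linalg.norm(d).round())
for col,z in(('red',150),('yellow',166),('blue',144)):
    for A,r in blob(im,col,(240,150,430,300)):
        bp=ray(c,cv2.boxPoints(r),z)[:,:2];e=max([bp[1]-bp[0],bp[2]-bp[1]],key=np.linalg.norm)
        print(col,A,bp.mean(0).round(1),'dir yaw of y',np.arctan(-e[0]/e[1]).round(3),np.linalg.norm(e).round())
E
```

```text
[[ 773.8  102.4]
 [ 692.  -298. ]
 [ 398.6 -240.8]
 [ 489.   170.5]] [588.3 -66.5]
yaw of y -0.201 409.0
yaw of y -0.216 421.0
red 32.0 [544.2 111.5] dir yaw of y 0.971 42.0
yellow 43.0 [569.8 -85. ] dir yaw of y -1.278 36.0
yellow 26.0 [ 474.  -202.9] dir yaw of y 0.794 14.0
blue 65.0 [587.6 -20.2] dir yaw of y -0.784 23.0
```

Base yaw is about -0.208 and its centre about (588,-66). The knob angle is about 1.18 and the fastener angle about -1.07. I'll move above the knob, with the gripper closing across its bar.

>>> play_rows(plan=[{"fingers":0.5,"linear":[1.54,3.45,0],"yaw":0.108},{"fingers":0.5,"linear":[1.54,3.45,0],"yaw":0.108},{"fingers":0.5,"linear":[1.54,3.45,0],"yaw":0.108},{"fingers":0.5,"linear":[1.54,3.45,0],"yaw":0.108},{"fingers":0.5,"linear":[1.54,3.45,0],"yaw":0.108}], grip_force=40)

```text
time: 0.52
position: [313.0, -404.5, 302.4]
tcp_rot: [-2.806, -1.412, 0.001]
force: [1.4, -0.2, 0.3]
finger_gap: 64.0
grip_force: 0.0
```

>>> play_rows(plan=[{"fingers":0.5,"linear":[1.54,3.45,0],"yaw":0.108},{"fingers":0.5,"linear":[1.54,3.45,0],"yaw":0.108},{"fingers":0.5,"linear":[1.54,3.45,0],"yaw":0.108},{"fingers":0.5,"linear":[1.54,3.45,0],"yaw":0.108},{"fingers":0.5,"linear":[1.54,3.45,0],"yaw":0.108}])

```text
time: 0.93
position: [390.0, -232.0, 302.6]
tcp_rot: [2.328, 2.109, -0.001]
force: [1.2, -0.3, -0.1]
finger_gap: 46.8
grip_force: 0.0
```

>>> play_rows(plan=[{"fingers":0.5,"linear":[1.54,3.45,0],"yaw":0.108},{"fingers":0.5,"linear":[1.54,3.45,0],"yaw":0.108},{"fingers":0.5,"linear":[1.54,3.45,0],"yaw":0.108},{"fingers":0.5,"linear":[1.54,3.45,0],"yaw":0.108},{"fingers":0.5,"linear":[1.54,3.45,0],"yaw":0.108}])

```text
time: 1.35
position: [467.0, -59.5, 302.7]
tcp_rot: [1.681, 2.653, -0.0]
force: [-0.1, -0.6, 0.3]
finger_gap: 47.0
grip_force: 0.0
```

>>> play_rows(plan=[{"fingers":0.5,"linear":[1.54,3.45,0],"yaw":0.108},{"fingers":0.5,"linear":[1.54,3.45,0],"yaw":0.108},{"fingers":0.5,"linear":[1.54,3.45,0],"yaw":0.108},{"fingers":0.5,"linear":[1.54,3.45,0],"yaw":0.108},{"fingers":0.5,"linear":[1.54,3.45,0],"yaw":0.108}])

```text
time: 1.77
position: [544.1, 112.8, 302.5]
tcp_rot: [-0.913, -3.006, 0.0]
force: [-0.0, -1.7, -0.1]
finger_gap: 47.2
grip_force: 0.0
```

>>> play_rows(plan=[{"fingers":0.5,"linear":[0,0,0],"yaw":0},{"fingers":0.5,"linear":[0,0,0],"yaw":0},{"fingers":0.5,"linear":[0,0,0],"yaw":0}])

```text
time: 2.02
position: [543.6, 110.6, 302.2]
tcp_rot: [-0.922, -3.002, 0.001]
force: [0.6, -0.9, -0.3]
finger_gap: 47.0
grip_force: 0.0
```

```bash
cat >>h.py <<'E'
def look(fn,specs):
    s=manip.sense();R=cv2.Rodrigues(s['tcp_rot'])[0];ca=np.arctan2(R[1,1],R[0,1])
    c=manip.calibration('wrist');im=manip.snapshot('wrist');cv2.imwrite(fn,im[:,:,::-1])
    print('t',s['time'],'tcp',s['position'].round(1),'closing',((ca+np.pi/2)%np.pi-np.pi/2).round(3),'tilt',R[:,2].round(3),'j',s['joint_pos'].round(2),'F',s['force'].round(1),s['finger_gap'])
    for col,z in specs:
        for A,r in blob(im,col,amin=150)[:3]:
            bp=ray(c,cv2.boxPoints(r),z)[:,:2];e=max([bp[1]-bp[0],bp[2]-bp[1]],key=np.linalg.norm)
            print(col,A,np.round(r[0]),bp.mean(0).round(1),'yaw',np.arctan(-e[0]/e[1]).round(3),[np.linalg.norm(bp[1]-bp[0]).round(),np.linalg.norm(bp[2]-bp[1]).round()])
E
python3 - <<'E'
from h import *
look('pics/w1.png',[('red',150),('yellow',177),('blue',144)])
E
```

```text
t 2.0167 tcp [543.6 110.6 302.2] closing 0.975 tilt [-0.001 -0.    -1.   ] j [ 0.33  0.38 -0.74  1.77  0.28  1.1   0.48] F [ 0.6 -0.9 -0.3] 47.04765179076699
red 1092.0 [333. 246.] [546.2 119.5] yaw 0.993 [np.float64(13.0), np.float64(51.0)]
yellow 7122.0 [370. 468.] [673.8  60.5] yaw -0.588 [np.float64(289.0), np.float64(18.0)]
yellow 995.5 [192. 394.] [569.2  -1. ] yaw 0.822 [np.float64(59.0), np.float64(14.0)]
yellow 991.5 [444. 394.] [655.7 127.5] yaw 1.133 [np.float64(14.0), np.float64(59.0)]
```

View pics/w1.png

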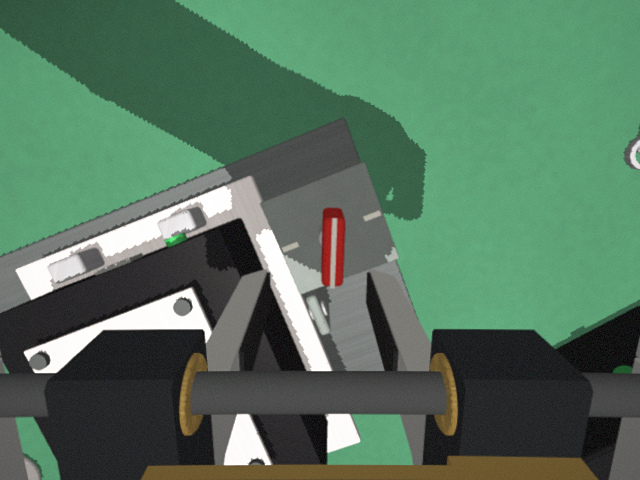

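The wrist view shows the red bar with its white line from about (334,219) to (333,284), and the index marks at (290,246) and (373,216). I'll cast those rays.

```bash
python3 - <<'E'
from h import *
c=manip.calibration('wrist')
p=ray(c,[(334,219),(333,284)],150)[:,:2];e=p[0]-p[1];print(p,p.mean(0),np.arctan(-e[0]/e[1]),np.linalg.norm(e))
p=ray(c,[(290,246),(373,216)],94)[:,:2];e=p[0]-p[1];print(p,p.mean(0),np.arctan(-e[0]/e[1]))
E
```

```text
[[531.3157578  129.53592374]
 [566.77007182 105.24876901]] [549.04291481 117.39234638] 0.9701903452958521 42.97527506069194
[[541.85819967  83.97331019]
 [557.81415919 150.0548489 ]] [549.83617943 117.01407954] -0.23692373668915498
```

>>> play_rows(plan=[{"fingers":0.5,"linear":[0.57,0.63,-2.0],"yaw":0},{"fingers":0.5,"linear":[0,0,-2.5],"yaw":0},{"fingers":0.5,"linear":[0,0,-2.5],"yaw":0},{"fingers":0.5,"linear":[0,0,-1.6],"yaw":0},{"fingers":0.5,"linear":[0,0,0],"yaw":0}])

```text
time: 2.48
position: [548.2, 115.5, 213.9]
tcp_rot: [-0.923, -2.999, 0.004]
force: [-0.3, -0.2, -0.9]
finger_gap: 47.1
grip_force: 0.0
```

>>> play_rows(plan=[{"fingers":0.0,"linear":[0,0,0],"yaw":0},{"fingers":0.0,"linear":[0,0,0],"yaw":0},{"fingers":0.0,"linear":[0,0,0],"yaw":0},{"fingers":0.0,"linear":[0,0,0],"yaw":0},{"fingers":0.0,"linear":[0,0,0],"yaw":0}])

```text
time: 2.9
position: [549.7, 117.4, 217.4]
tcp_rot: [0.921, 3.002, 0.0]
force: [0.3, 0.2, 0.0]
finger_gap: 17.1
grip_force: 0.0
```

>>> play_rows(plan=[{"fingers":0.0,"linear":[0,0,0],"yaw":0},{"fingers":0.0,"linear":[0,0,0],"yaw":0},{"fingers":0.0,"linear":[0,0,0],"yaw":0}])

```text
time: 3.15
position: [549.8, 117.6, 217.2]
tcp_rot: [0.92, 3.003, 0.0]
force: [-1.0, -0.0, 7.1]
finger_gap: 13.7
grip_force: 39.9
```

>>> play_rows(plan=[{"fingers":0.0,"linear":[0,0,0],"yaw":-0.1},{"fingers":0.0,"linear":[0,0,0],"yaw":-0.1},{"fingers":0.0,"linear":[0,0,0],"yaw":-0.1},{"fingers":0.0,"linear":[0,0,0],"yaw":-0.1},{"fingers":0.0,"linear":[0,0,0],"yaw":-0.1}])

```text
time: 3.57
position: [549.5, 117.3, 217.2]
tcp_rot: [1.641, 2.678, -0.001]
force: [-3.5, -1.7, 9.2]
finger_gap: 14.1
grip_force: 40.0
```

Turning well with low forces, so I'll continue.

>>> play_rows(plan=[{"fingers":0.0,"linear":[0,0,0],"yaw":-0.1},{"fingers":0.0,"linear":[0,0,0],"yaw":-0.1},{"fingers":0.0,"linear":[0,0,0],"yaw":-0.1},{"fingers":0.0,"linear":[0,0,0],"yaw":-0.1},{"fingers":0.0,"linear":[0,0,0],"yaw":-0.1}])

```text
time: 3.98
position: [549.1, 117.2, 217.2]
tcp_rot: [2.253, 2.189, -0.002]
force: [-7.9, -4.3, 13.3]
finger_gap: 13.6
grip_force: 40.0
```

>>> play_rows(plan=[{"fingers":0.0,"linear":[0,0,0],"yaw":-0.1},{"fingers":0.0,"linear":[0,0,0],"yaw":-0.1},{"fingers":0.0,"linear":[0,0,0],"yaw":0},{"fingers":0.0,"linear":[0,0,0],"yaw":0},{"fingers":0.0,"linear":[0,0,0],"yaw":0}])

```text
time: 4.4
position: [549.0, 117.2, 217.2]
tcp_rot: [2.456, 1.959, -0.002]
force: [-10.1, -3.8, 14.0]
finger_gap: 13.6
grip_force: 39.9
```

>>> play_rows(plan=[{"fingers":0.5,"linear":[0,0,0],"yaw":0},{"fingers":0.5,"linear":[0,0,0],"yaw":0},{"fingers":0.5,"linear":[0,0,0],"yaw":0},{"fingers":0.5,"linear":[0,0,2.5],"yaw":0},{"fingers":0.5,"linear":[0,0,3.0],"yaw":0}])

```text
time: 4.82
position: [548.6, 117.3, 270.6]
tcp_rot: [-2.454, -1.958, 0.005]
force: [0.2, 0.2, 0.5]
finger_gap: 43.4
grip_force: 0.0
```

>>> play_rows(plan=[{"fingers":0.5,"linear":[0,0,3],"yaw":0},{"fingers":0.5,"linear":[0,0,0],"yaw":0},{"fingers":0.5,"linear":[0,0,0],"yaw":0}])

```text
time: 5.07
position: [550.0, 117.6, 303.0]
tcp_rot: [2.455, 1.958, 0.004]
force: [-0.4, 0.9, -0.5]
finger_gap: 47.1
grip_force: 0.0
```

```bash
python3 - <<'E'
from h import *
look('pics/w2.png',[('red',150)])
E
```

```text
t 5.0667 tcp [550.  117.6 303. ] closing -0.224 tilt [ 0.003  0.    -1.   ] j [ 0.1   0.34 -0.45  1.76  0.16  1.08 -0.63] F [-0.4  0.9 -0.5] 47.14828009093406
red 1050.5 [316. 245.] [549.8 121.1] yaw -0.218 [np.float64(13.0), np.float64(50.0)]
```

View pics/w2.png

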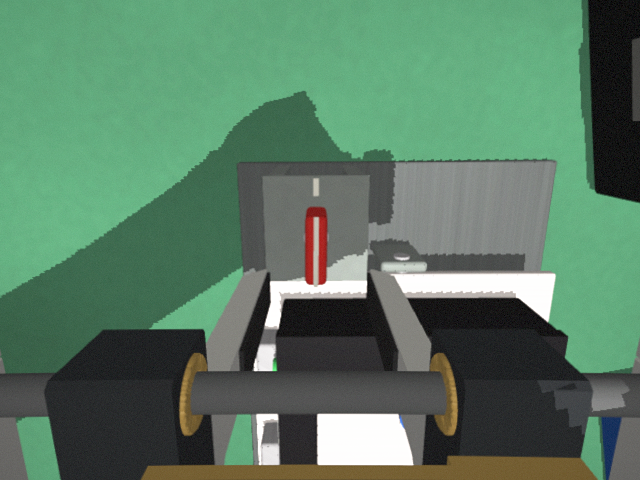

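The red bar's white line at (316,250) is parallel to the plate edges and points at the mark at (316,186), so the platform is level. Next is the fastener, predicted at about (581,-87).

>>> play_rows(plan=[{"fingers":0.5,"linear":[0.31,-2.05,0],"yaw":-0.106},{"fingers":0.5,"linear":[0.31,-2.05,0],"yaw":-0.106},{"fingers":0.5,"linear":[0.31,-2.05,0],"yaw":-0.106},{"fingers":0.5,"linear":[0.31,-2.05,0],"yaw":-0.106},{"fingers":0.5,"linear":[0.31,-2.05,0],"yaw":-0.106}])

```text
time: 5.53
position: [564.6, 13.9, 300.2]
tcp_rot: [-2.886, -1.24, 0.003]
force: [0.5, -0.2, -0.2]
finger_gap: 46.8
grip_force: 0.0
```

>>> play_rows(plan=[{"fingers":0.5,"linear":[0.31,-2.05,0],"yaw":-0.106},{"fingers":0.5,"linear":[0.31,-2.05,0],"yaw":-0.106},{"fingers":0.5,"linear":[0.31,-2.05,0],"yaw":-0.106},{"fingers":0.5,"linear":[0.31,-2.05,0],"yaw":-0.106},{"fingers":0.5,"linear":[0.31,-2.05,0],"yaw":-0.106}])

```text
time: 5.95
position: [580.1, -88.5, 300.1]
tcp_rot: [-3.11, -0.441, 0.003]
force: [0.4, -0.3, 0.6]
finger_gap: 47.0
grip_force: 0.0
```

>>> play_rows(plan=[{"fingers":0.5,"linear":[0,0,0],"yaw":0},{"fingers":0.5,"linear":[0,0,0],"yaw":0},{"fingers":0.5,"linear":[0,0,0],"yaw":0}])

```text
time: 6.2
position: [580.2, -86.7, 300.6]
tcp_rot: [-3.108, -0.453, 0.002]
force: [0.1, 0.6, 0.3]
finger_gap: 46.8
grip_force: 0.0
```

```bash
python3 - <<'E'
from h import *
look('pics/w3.png',[('yellow',178)])
E
```

```text
t 6.2 tcp [580.2 -86.7 300.6] closing -1.282 tilt [-0.002  0.001 -1.   ] j [ 0.24  0.36 -0.18  1.71  0.07  1.08 -1.24] F [0.1 0.6 0.3] 46.823487328100015
yellow 7090.5 [368. 468.] [ 461.  -155.5] yaw 0.295 [np.float64(286.0), np.float64(18.0)]
yellow 1126.5 [318. 261.] [583.9 -86.1] yaw -1.233 [np.float64(11.0), np.float64(45.0)]
yellow 975.5 [444. 394.] [ 524.  -184.2] yaw -1.109 [np.float64(14.0), np.float64(58.0)]
```

View pics/w3.png

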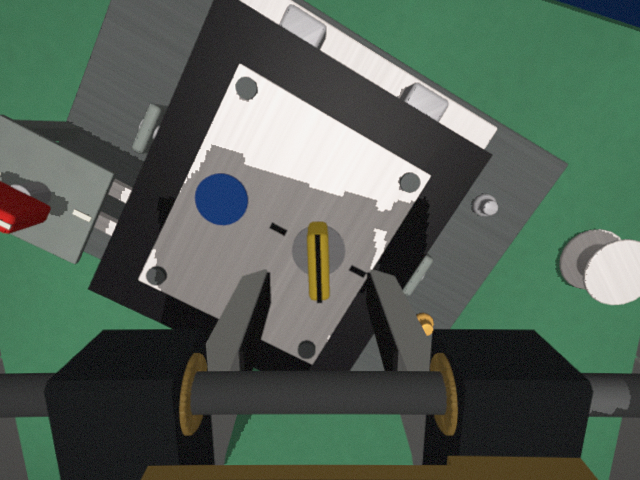

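The wrist view shows the slot line from about (317,235) to (319,302), the black marks at (278,229) and (357,271), and the pad at (221,199).

```bash
python3 - <<'E'
from h import *
c=manip.calibration('wrist')
for q,z in(([(317,235),(319,302)],178),([(278,229),(357,271)],143)):
    p=ray(c,q,z)[:,:2];e=p[0]-p[1];print(p.round(1),p.mean(0),np.arctan(-e[0]/e[1]),np.linalg.norm(e))
print(ray(c,[(221,199)],146))
E
```

```text
[[598.5 -81. ]
 [560.7 -93.5]] [579.58226204 -87.23278345] -1.2523000269661735 39.74262727508027
[[ 585.9  -58.8]
 [ 573.3 -115.7]] [579.64651239 -87.24290812] -0.21777847427366503 58.32845621321354
[[595.13102755 -20.39159733 146.        ]]
```

>>> play_rows(plan=[{"fingers":0.5,"linear":[-0.06,-0.05,-2.0],"yaw":0.03},{"fingers":0.5,"linear":[0,0,-1.8],"yaw":0},{"fingers":0.5,"linear":[0,0,-1.0],"yaw":0},{"fingers":0.5,"linear":[0,0,-0.4],"yaw":0},{"fingers":0.0,"linear":[0,0,0],"yaw":0}], grip_force=25)

```text
time: 6.67
position: [579.6, -87.5, 248.9]
tcp_rot: [-3.101, -0.497, 0.002]
force: [0.4, 0.1, 0.8]
finger_gap: 43.4
grip_force: 0.0
```

>>> play_rows(plan=[{"fingers":0.0,"linear":[0,0,0],"yaw":0},{"fingers":0.0,"linear":[0,0,0],"yaw":0},{"fingers":0.0,"linear":[0,0,0],"yaw":0},{"fingers":0.0,"linear":[0,0,0],"yaw":0},{"fingers":0.0,"linear":[0,0,0],"yaw":0}])

```text
time: 7.08
position: [579.8, -86.9, 249.9]
tcp_rot: [-3.101, -0.496, 0.0]
force: [-1.2, 0.4, 1.9]
finger_gap: 11.9
grip_force: 25.0
```

>>> play_rows(plan=[{"fingers":0.0,"linear":[0,0,0],"yaw":0},{"fingers":0.0,"linear":[0,0,0],"yaw":0},{"fingers":0.0,"linear":[0,0,0],"yaw":0}])

```text
time: 7.33
position: [579.8, -87.0, 249.9]
tcp_rot: [-3.101, -0.497, 0.0]
force: [-2.8, 5.3, 2.4]
finger_gap: 11.6
grip_force: 25.0
```

>>> play_rows(plan=[{"fingers":0.0,"linear":[0,0,0],"yaw":0.103},{"fingers":0.0,"linear":[0,0,0],"yaw":0.103},{"fingers":0.0,"linear":[0,0,0],"yaw":0.103},{"fingers":0.0,"linear":[0,0,0],"yaw":0.103},{"fingers":0.0,"linear":[0,0,0],"yaw":0.103}])

```text
time: 7.75
position: [579.9, -87.2, 250.0]
tcp_rot: [-2.87, -1.277, -0.001]
force: [-2.7, 4.2, 2.7]
finger_gap: 11.3
grip_force: 25.0
```

>>> play_rows(plan=[{"fingers":0.0,"linear":[0,0,0],"yaw":0.103},{"fingers":0.0,"linear":[0,0,0],"yaw":0.103},{"fingers":0.0,"linear":[0,0,0],"yaw":0.103},{"fingers":0.0,"linear":[0,0,0],"yaw":0.103},{"fingers":0.0,"linear":[0,0,0],"yaw":0.105}])

```text
time: 8.17
position: [580.1, -87.3, 250.1]
tcp_rot: [-2.448, -1.968, -0.002]
force: [-0.6, 4.5, 3.2]
finger_gap: 11.4
grip_force: 25.0
```

>>> play_rows(plan=[{"fingers":0.0,"linear":[0,0,0],"yaw":0},{"fingers":0.0,"linear":[0,0,0],"yaw":0},{"fingers":0.4,"linear":[0,0,0],"yaw":0},{"fingers":0.4,"linear":[0,0,0],"yaw":0},{"fingers":0.4,"linear":[0,0,0],"yaw":0}])

```text
time: 8.58
position: [579.8, -88.4, 249.6]
tcp_rot: [2.456, 1.959, -0.001]
force: [0.1, -0.0, -0.4]
finger_gap: 28.1
grip_force: 0.0
```

>>> play_rows(plan=[{"fingers":0.4,"linear":[0,0,2.0],"yaw":0},{"fingers":0.4,"linear":[0,0,3.0],"yaw":0},{"fingers":0.4,"linear":[0,0,0],"yaw":0},{"fingers":0.4,"linear":[0,0,0],"yaw":0},{"fingers":0.4,"linear":[0,0,0],"yaw":0}])

```text
time: 9.0
position: [579.7, -88.2, 299.2]
tcp_rot: [2.455, 1.96, -0.001]
force: [-0.1, 0.3, 0.3]
finger_gap: 37.8
grip_force: 0.0
```

```bash
python3 - <<'E'
from h import *
look('pics/w4.png',[('yellow',178),('blue',146)])
E
```

```text
t 9.0 tcp [579.7 -88.2 299.2] closing -0.223 tilt [-0. -0. -1.] j [ 0.41  0.38 -0.4   1.71  0.16  1.09 -0.26] F [-0.1  0.3  0.3] 37.8346776212286
yellow 7124.0 [340. 468.] [ 564.  -220.9] yaw 1.352 [np.float64(284.0), np.float64(18.0)]
yellow 1138.5 [318. 259.] [581.2 -83.8] yaw -0.215 [np.float64(11.0), np.float64(45.0)]
yellow 841.0 [216. 394.] [ 501.8 -153.7] yaw -0.357 [np.float64(57.0), np.float64(12.0)]
blue 12448.5 [599. 281.] [ 749.6 -151.3] yaw -0.069 [np.float64(125.0), np.float64(46.0)]
blue 2243.5 [318. 138.] [594.9 -20.9] yaw -1.036 [np.float64(31.0), np.float64(30.0)]
blue 250.0 [612. 422.] [ 752.7 -255.5] yaw 0.575 [np.float64(12.0), np.float64(24.0)]
```

View pics/w4.png

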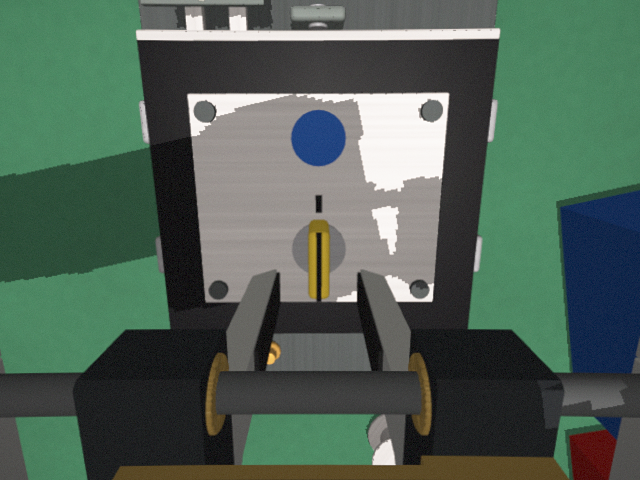

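The slot line is in line with the marks, with the bar at (318,259) and a mark at (319,203), and the pad is at (595,-21). I'll shut the fingers, move over the pad and press.

>>> play_rows(plan=[{"fingers":0,"linear":[0.5,2.25,0],"yaw":0},{"fingers":0,"linear":[0.5,2.25,0],"yaw":0},{"fingers":0,"linear":[0.5,2.25,-1],"yaw":0},{"fingers":0,"linear":[0,0,-2],"yaw":0},{"fingers":0,"linear":[0,0,-1],"yaw":0}], grip_force=20)

```text
time: 9.47
position: [594.1, -19.3, 257.0]
tcp_rot: [-2.45, -1.963, 0.003]
force: [-0.1, 0.3, -0.8]
finger_gap: 7.9
grip_force: 0.0
```

>>> play_rows(plan=[{"fingers":0,"linear":[0,0,0],"yaw":0},{"fingers":0,"linear":[0,0,0],"yaw":0},{"fingers":0,"linear":[0,0,0],"yaw":0},{"fingers":0,"linear":[0,0,-0.4],"yaw":0},{"fingers":0,"linear":[0,0,-0.4],"yaw":0}])

```text
time: 9.88
position: [595.1, -21.0, 252.2]
tcp_rot: [2.454, 1.96, 0.001]
force: [0.3, 0.3, -0.7]
finger_gap: 0.3
grip_force: 0.0
```

>>> play_rows(plan=[{"fingers":0,"linear":[0,0,-0.4],"yaw":0},{"fingers":0,"linear":[0,0,-0.4],"yaw":0},{"fingers":0,"linear":[0,0,-0.4],"yaw":0},{"fingers":0,"linear":[0,0,-0.2],"yaw":0},{"fingers":0,"linear":[0,0,0],"yaw":0}])

```text
time: 10.3
position: [594.9, -20.6, 237.4]
tcp_rot: [2.454, 1.962, -0.0]
force: [-2.2, -1.3, 7.1]
finger_gap: 0.4
grip_force: 3.4
```

>>> play_rows(plan=[{"fingers":0,"linear":[0,0,-0.2],"yaw":0},{"fingers":0,"linear":[0,0,-0.2],"yaw":0},{"fingers":0,"linear":[0,0,-0.1],"yaw":0},{"fingers":0,"linear":[0,0,0],"yaw":0},{"fingers":0,"linear":[0,0,0],"yaw":0}])

```text
time: 10.72
position: [594.9, -20.6, 234.2]
tcp_rot: [2.453, 1.961, -0.0]
force: [-12.2, -1.2, 28.6]
finger_gap: 0.5
grip_force: 14.5
```

>>> play_rows(plan=[{"fingers":0,"linear":[0,0,0.1],"yaw":0},{"fingers":0,"linear":[0,0,0],"yaw":0},{"fingers":0,"linear":[0,0,0],"yaw":0},{"fingers":0,"linear":[0,0,0],"yaw":0},{"fingers":0,"linear":[0,0,0],"yaw":0}])

```text
time: 11.13
position: [594.9, -20.6, 234.4]
tcp_rot: [2.454, 1.961, -0.0]
force: [-5.8, -2.1, 17.1]
finger_gap: 0.5
grip_force: 8.0
```

```bash
python3 - <<'E'
from h import *
look('pics/w5.png',[('yellow',169)])
E
```

```text
t 11.1333 tcp [594.9 -20.6 234.4] closing -0.222 tilt [ 0.    -0.001 -1.   ] j [ 0.29  0.47 -0.4   1.74  0.21  0.97 -0.41] F [-5.8 -2.1 17.1] 0.47651960874760063
yellow 8011.5 [228. 416.] [546.4 -61.1] yaw 1.345 [np.float64(192.0), np.float64(65.0)]
```

View pics/w5.png

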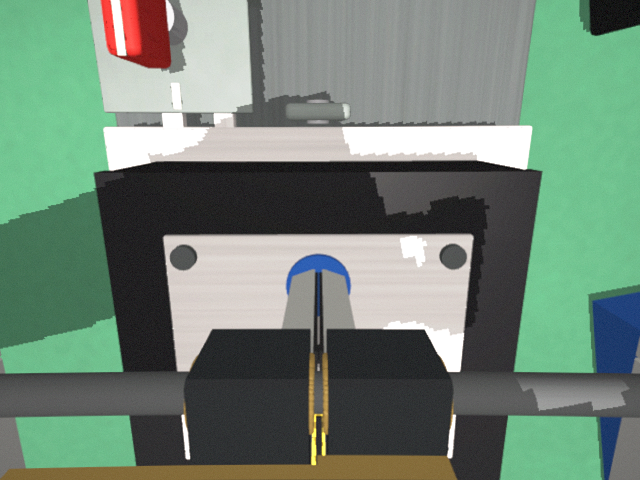

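The shut fingers press the blue pad at (318,285) with 17 N. The panel is down 9 mm on its hard stop, and the bars still look aligned. I'm handing the job in.

```bash
python3 -c "
from plant import manip
print(manip.finish_job())"
```

```text
the job is handed in; nothing more can be done
None
```

I handed the job in at about 11 s with the platform levelled, the fastener in line with its marks, and the panel held about 9 mm down at about 17 N; the hand-in call returned no verdict.

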